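# Stand the blue plate on edge in its bay

## Task

The aluminium plate with the blue band lies propped on a wooden batten in front of the plate rest. Stand it up on its long edge, banded edge uppermost and flat against the back rail, and slide it along the rail into the bay under the blue tag until it meets the end stop. Leave the yellow-banded plate in its bay and do not disturb the tin, tape roll and sealant bottle.

Things in the scene. Friction and masses are not known exactly. Their poses are not given: they have to be found in the camera images.
- rest: grey fixed plate rest without floor: upright back rail 450 mm long (its y), 10 thick, 60 high, and at each end a stop 60 high reaching 36 mm forward, inner faces at y = -215 and +215 mm; feet to 32 mm behind. Origin at bench level in the middle of the rail's front face; x points backward through the rail, away from the robot (front is -x), y along the rail, z up
- blue_tag: blue block 10x80x18 mm on top of the rail over the blue bay, at one or the other end of the rail; origin at the middle of its underside, 60 mm above the bench, 5 mm behind the rail's front face, 167 mm along the rail from its middle (where the centre of a plate touching the end stop comes); axes parallel to the rest's
- yellow_tag: yellow painted block, same as the blue one, over the bay at the other end; the yellow plate stands below it
- blue_plate: aluminium plate 90x96x18 mm (x, y, z), 0.3-0.55 kg, blue band along its -x long edge; origin at its centre. Starts with its plain +x edge on the bench, 2 to 30 mm short of the rail, sloping up about 24 deg to the banded edge towards the robot (lower corner 37 mm up, 19 mm nearer the robot than the batten). Stood up: x axis down, centre 45 mm up; against the rail: centre 9 mm before its face
- yellow_plate: same plate with a yellow band, loose, already standing on its plain long edge in the bay under the yellow tag, banded edge up; origin at its centre
- bearer: loose wooden batten 18x150x20 mm (its x, y, z) under the blue plate; origin at the middle of its underside
- paste_tin: round black and yellow tin, 70 mm diameter, 55 mm high, standing; origin at the middle of its underside
- tape_roll: roll of blue tape, 68 mm diameter, 19 mm high, lying flat; origin at the middle of its underside
- sealant: small red bottle with black nozzle, 26x46x118 mm, standing; origin at the middle of its underside
Things that resemble listed ones, but are neither listed nor needed, are in the scene too. Leave any red look-alike of the yellow_plate alone.

How it is judged:
At the end, for the whole second after the job is handed in: Blue plate at rest on its plain long edge on the bench, band up, upright and parallel to the rail within 4 deg, centre at most 15 mm before the rail's face, within 10 mm of touching the end stop under the blue tag; yellow plate still standing in its bay, moved under 20 mm (angle between blue_plate's own x axis and vertical above 3.07 rad and angle between the z axis of blue_plate and the x axis of rest, either way round below 0.07 rad and x of blue_plate in the frame of rest between -0.015 and 0 m and y of blue_plate in the frame of blue_tag between -0.01 and 0.01 m and height (world z) of blue_plate below 0.049 m and linear speed of blue_plate below 0.01 m/s and angle between yellow_plate's own x axis and vertical above 3.05 rad and distance of yellow_plate from where it was at the start of the episode below 0.02 m).
It fails at once if the yellow plate is moved more than 20 mm or tipped over (distance of yellow_plate from where it was at the start of the episode above 0.02 m or angle between yellow_plate's own x axis and vertical below 2.8 rad).
It fails at once if the paste tin is moved more than 30 mm (distance of paste_tin from where it was at the start of the episode above 0.03 m).
It fails at once if the tape roll is moved more than 30 mm (distance of tape_roll from where it was at the start of the episode above 0.03 m).
It fails at once if the sealant bottle is moved more than 30 mm (distance of sealant from where it was at the start of the episode above 0.03 m).
It also fails if it takes over 51 s, if anything falls off the work surface, if the arm or the gripper's body presses on something with over 40 N, if the wrist force passes 120 N, or if a joint passes its speed limit or range.

## Robot

A 7-joint arm with a two-finger parallel gripper is mounted at the origin on a cart in front of the work surface, level with it; the furniture and walls round the work are solid. World frame = base frame: x ahead of the robot, y to its left, z up, the work surface at z = 0. Lengths are in m, angles in rad, forces in N, time in s.
With the tool pointing down it reaches from about 0.425 to 0.825 m from the base axis. Payload 3.6 kg.
Tool frame: the origin (TCP) lies on the centre line of the jaws, within the pads' length; the fingertips stand 17 mm ahead of it and the grasp point (between the pads) lies 2 mm behind it; z points along the fingers, y is the line along which they close (so a half turn about z gives the same grasp; the last joint's range is limited). The gripper opens to 85 mm and grips with 20 to 120 N. Pads are 22 mm wide; open, the fingers measure 114 mm over their backs; the gripper's body (76 mm by 85 mm) begins 54 mm behind the grasp point. The pads swing forward as they close: fully open they stand 13 mm farther back than shut.
Start: joints at [1.276, 0.615, -0.013, 1.423, 0.008, 1.103, -0.04], TCP at [0.172, -0.627, 0.248] pointing down, gripper open.
Joint ranges: [-3.12, 3.12], [-0.3, 2.06], [-1.34, 1.32], [0.26, 2.42], [-1.36, 4.5], [0.01, 1.98], [-2.84, 2.84]. Speed limits (rad/s): [2.79, 2.79, 3.14, 3.14, 3.14, 3.14, 3.14].

## Interface

Orientations are given as [roll, pitch, yaw] about the fixed x, y, z axes, in that order (R = Rz(yaw) Ry(pitch) Rx(roll)).
In Python, from rig import env gives the robot as it stands.
- The arm moves only by the tool arm_command, never from a script. Its argument "rows" is a list of rows, each a list of 7 numbers: the shift along the tool's x, y, z in units of 5 cm (1.0 is 5 cm), then the turn, a rotation vector about the tool's x, y, z in units of 4 degrees (1.0 is 4 degrees), then the closure, from -1 (fully open) to 1 (shut). A call has 1 to 5 rows; each row shifts and turns the commanded pose from where the row before left it, along the tool's axes as they then stand; what a row does not reach is not made up. A row lasts 1/8 s, in which the tool goes at most 62.5 mm and 10.7 degrees, less where a joint would pass 70% of its speed; a pose out of reach is approached as far as the arm can. A call with a number of a shift or a turn outside -1 to 1 is refused whole. A call with a gripper value outside its range is refused whole. The fingers move at their own pace and stop on an object; "grip_force" is the grip in N (left out, the last holds). Time passes only in rows, so rows that do not move let the fingers close. It gives the time, the measured TCP pose, the force, the opening and the grip force at its end, in the units of the state.
- env.sense(): the state, without advancing time (a new reading comes with each control period).
- env.snapshot(name): name is "scene" or "top" or "wrist"; returns a dict with "img" (384x512x3 uint8, blue, green, red), "fov_y" (degrees; the focal length in pixels is half the picture's height over the tangent of half this angle, whatever the lens; pixels are square), "cx", "cy" (the principal point, pixels), "camera_from_world" (4x4, takes a point from world to camera coordinates). Camera axes: x right, y down, z forward; pixel columns grow to the right and rows downward; lengths in m; the calibration is good to about 2 mm. A picture is of the moment at which its call begins. There is no depth.
- env.close_job(): hands the job in; it is judged then, once.
The state is a dict: "time_s": time; "qpos": joint angles; "qvel": joint speeds; "tau": joint torques, N m; "tcp_pos": TCP position; "eef_rot": TCP orientation; "contact_force": force on the tool from outside, world axes, zero at the start; "torque": the same for the moment, N m; "width": finger opening in m; "gripper_force": force on a finger pad.
Only numpy, scipy, OpenCV 4.12 (cv2) and the standard library are available. Lean on these libraries where they do the work, as an engineer would, in place of code of your own. Each camera call takes 0.05 s, during which the arm holds its last target. There are 200 camera calls.

## Working session

There is one attempt and no reset: what is moved stays moved. The work goes in short steps, Python scripts to look and compute and a tool call to move; the robot and the scene stay as the last step left them, time stands still between calls to the robot, and variables do not carry over. Pictures are saved under pics/ and viewed, at most 10 in all, crops included, and the job is handed in when it is done.

Besides the shell and the picture viewer there is one more tool, called by a JSON object that holds its "op" and its "data", one argument or row to a line. arm_command: Moves the arm, as the interface text tells. Shifts and turns lie within -1 to 1; 1 stands for 5 cm of shift or 4 degrees of turn. Its arguments: {"type":"object","properties":{"rows":{"type":"array","items":{"type":"array","items":{"type":"number"}}},"grip_force":{"type":"number"}},"required":["rows"]}

```bash
ls; mkdir -p pics
python3 - <<'E'
from rig import env
import cv2,numpy as np
for n in("scene","top"):
    s=env.snapshot(n); cv2.imwrite(f"pics/{n}0.png",s["img"]); np.savez(f"pics/{n}0.npz",**s)
    print(n,s["fov_y"],s["cx"],s["cy"],np.round(s["camera_from_world"],3).tolist())
print(env.sense())
E
```

```text
pics
scene 54.12973160848798 256.9142024771456 189.73569287694184 [[0.853, -0.521, 0.014, -0.498], [-0.385, -0.647, -0.658, 0.17], [0.352, 0.556, -0.753, 0.785], [0.0, 0.0, 0.0, 1.0]]
top 53.24715614843376 251.06107619001173 192.97736738819665 [[-0.008, -0.999, 0.031, -0.149], [-0.992, 0.004, -0.128, 0.528], [0.128, -0.032, -0.991, 0.862], [0.0, 0.0, 0.0, 1.0]]
{'time_s': 0.1, 'qpos': array([ 1.27649349,  0.61583663, -0.01263436,  1.42475751,  0.00808466,
        1.10341089, -0.04039096]), 'qvel': array([-0.0005447 , -0.00306453, -0.00094453, -0.00409869, -0.00114716,
       -0.00042755,  0.00085974]), 'tau': array([ 2.44125276e-04, -4.70383966e+01,  2.60472083e-01, -1.71570987e+01,
        1.02587815e-02,  5.86774957e-03,  1.23934799e-05]), 'tcp_pos': array([ 0.17184872, -0.62618852,  0.24723847]), 'eef_rot': array([-3.13922976e+00,  6.35206489e-06,  2.67885153e-01]), 'contact_force': array([-0.35188332, -0.25432899, -0.21454462]), 'torque': array([ 0.01723081, -0.03878578,  0.01500442]), 'gripper_force': 0.0, 'width': 0.0856547568318296}
```

View pics/top0.png

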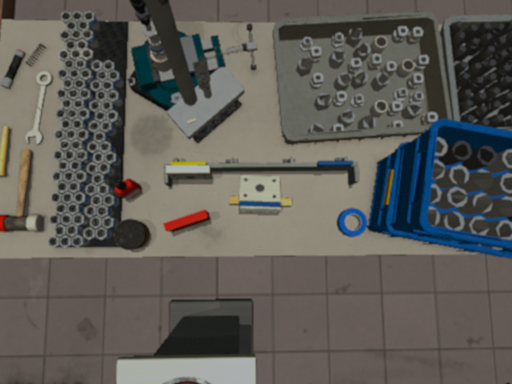

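View pics/scene0.png

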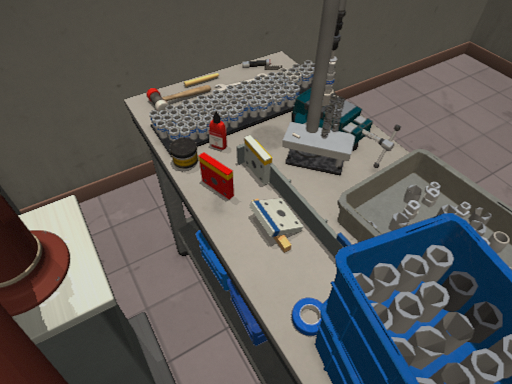

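Top view: the blue tag is at (335,164) on the right end of the rail and the yellow tag and plate are at (190,166). The propped plate with the blue band is at (260,193) on a batten with ends at (232,202) and (290,202). The tape roll is at (352,222), the tin at (131,234) and the sealant at (127,188).

Things that could be taken for the blue plate:
- red plate, top (187,220): decoy
- yellow-banded plate, top (190,170)
- grey vise block, top (205,105)

My choice is the plate at (260,193), with the blue band toward the robot. I'll check it in close crops.

Run:
```python
import cv2,numpy as np
a=cv2.imread("pics/top0.png")[145:235,155:365]; b=cv2.imread("pics/scene0.png")[125:275,190:370]
a=cv2.resize(a,None,fx=3.8,fy=3.8,interpolation=cv2.INTER_CUBIC); cv2.imwrite("pics/topc.png",a)
b=cv2.resize(b,None,fx=4,fy=4,interpolation=cv2.INTER_CUBIC); cv2.imwrite("pics/scenec.png",b)
```

```text
(no output)
```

View pics/topc.png

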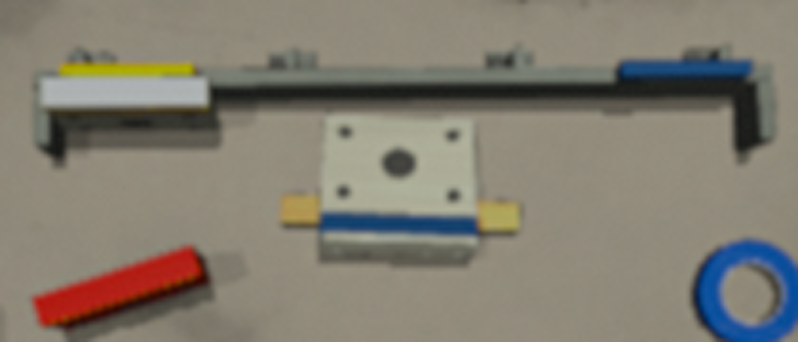

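View pics/scenec.png

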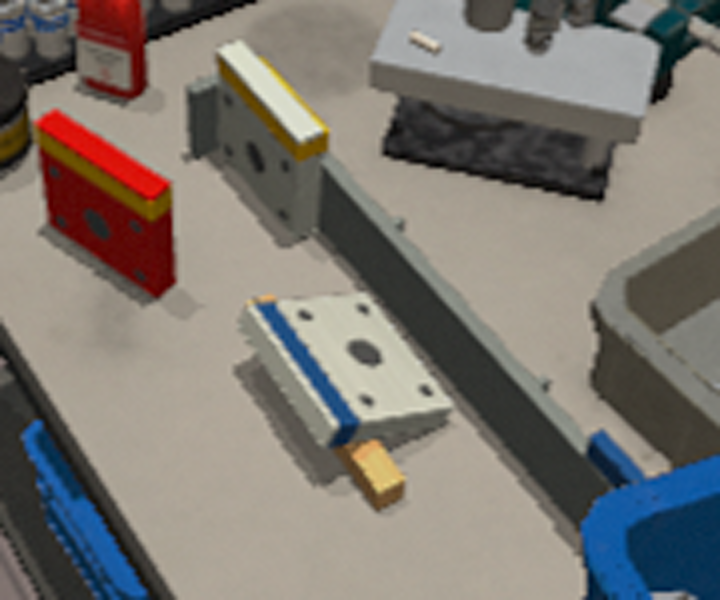

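The crops confirm the choice: this plate has the blue band toward the robot, slopes down to the rail and rests on the batten (ends at crop (300,210) and (500,215)). The red decoy stands apart. Next I'll fit poses from both views.

```bash
cat > h.py <<'E'
import numpy as np,cv2
from scipy.spatial.transform import Rotation as R
def cam(s):
    f=192/np.tan(np.radians(float(s["fov_y"]))/2); K=np.array([[f,0,float(s["cx"])],[0,f,float(s["cy"])],[0,0,1]])
    return K@s["camera_from_world"][:3]
def pr(P,X):
    X=np.atleast_2d(X); h=np.c_[X,np.ones(len(X))]@P.T; return h[:,:2]/h[:,2:]
def tri(P1,P2,a,b):
    X=cv2.triangulatePoints(P1,P2,np.array(a,float),np.array(b,float))[:,0]; return X[:3]/X[3]
T=lambda u,v:((u+.5)/3.8-.5+155,(v+.5)/3.8-.5+145)
S=lambda u,v:((u+.5)/4-.5+190,(v+.5)/4-.5+125)
E
cat > fit.py <<'E'
from h import *
from scipy.optimize import least_squares
t=np.load("pics/top0.npz");s=np.load("pics/scene0.npz");PT,PS=cam(t),cam(s)
pts={(-45,48,9):(T(320,231),S(258,308)),(-45,-48,9):(T(478,234),S(334,443)),(45,48,9):(T(327,115),S(365,293)),(45,-48,9):(T(473,121),S(451,408)),(-45,48,-9):(T(320,261),S(243,322)),(-45,-48,-9):(T(474,264),None)}
for k,(a,b) in pts.items():
    if b: print(k,np.round(tri(PT,PS,a,b)*1e3))
def plate(p): return np.array(list(pts))/1e3@R.from_euler("ZY",[p[3],p[4]]).as_matrix().T+p[:3]
def res(p):
    X=plate(p);r=[]
    for i,(a,b) in enumerate(pts.values()):
        r+=list(pr(PT,X[i])[0]-a)
        if b:r+=list(pr(PS,X[i])[0]-b)
    return r
o=least_squares(res,[.55,-.15,.04,0,.4]);print("plate",np.round(o.x,4),"res",np.round(o.fun,1));pl=o.x
# rest: pts in rest frame (mm)
rp={(0,-207,78):(None,S(640,478)),(0,-127,60):(T(619,80),S(588,458)),(0,-207,60):(T(751,78),None),(-18,215,90):(T(40,107),S(222,56)),(-18,119,90):(T(208,108),S(298,150)),(0,119,90):(T(208,80),S(327,128)),(0,215,90):(T(40,79),S(240,40)),(-36,-215,60):(T(738,150),None),(-36,215,60):(T(54,152),None)}
X0=np.array(list(rp))/1e3
def r2(p):
    X=X0@R.from_euler("z",p[2]).as_matrix().T+[p[0],p[1],0];r=[]
    for i,(a,b) in enumerate(rp.values()):
        if a:r+=list(pr(PT,X[i])[0]-a)
        if b:r+=list(pr(PS,X[i])[0]-b)
    return r
o=least_squares(r2,[.62,-.15,0],loss="soft_l1");print("rest",np.round(o.x,4),"res",np.round(r2(o.x),1));re=o.x
print("tape tri etc top->z=.0", )
np.savez("fit.npz",pl=pl,re=re)
def W(x,y,z):return R.from_euler("z",re[2]).apply(np.array([x,y,z])/1e3)+[re[0],re[1],0]
for P,im,c,k in((PT,"top",(155,145),3.8),(PS,"scene",(190,125),4)):
    I=cv2.imread(f"pics/{im}c.png");q=lambda X:tuple(np.int32((pr(P,X)[0]-c+.5)*k-.5).tolist())
    B=lambda x:plate_pts(x)
    C=[np.array([a,b,d]) for a in(-.045,.045) for b in(-.048,.048) for d in(-.009,.009)]
    C=[R.from_euler("ZY",pl[3:]).apply(v)+pl[:3] for v in C]
    E=[(i,j) for i in range(8) for j in range(i) if bin(i^j).count("1")==1]
    for i,j in E: cv2.line(I,q(C[i]),q(C[j]),(0,0,255),1)
    for a,b in(((0,-215,60),(0,215,60)),((0,-215,60),(-36,-215,60)),((0,215,60),(-36,215,60)),((0,-207,78),(0,-127,78)),((0,-207,60),(0,-207,78)),((-18,119,90),(-18,215,90)),((-18,119,90),(-18,119,0)),((0,-215,0),(0,215,0))): cv2.line(I,q(W(*a)),q(W(*b)),(0,255,0),1)
    cv2.imwrite(f"pics/{im}ov.png",I)
i=np.linalg.inv(PT[:,[0,1,3]])
for n,uv in(("batL",T(281,215)),("batR",T(519,225)),("tape",(352,222))):
    h=i@[*uv,1];print(n,h[:2]/h[2])
pc=np.array([C[k] for k in range(8)]);print("corners\n",np.round(pc*1e3),"\nin rest x",np.round(R.from_euler("z",-re[2]).apply(pc-[re[0],re[1],0])*1e3))
print("target centre",W(-9,-167,45))
E
python3 fit.py
python3 - <<'E'
import cv2,numpy as np
a=cv2.imread("pics/topov.png");b=cv2.imread("pics/sceneov.png")[:,:,:]
b=cv2.resize(b,None,fx=.42,fy=.42);c=np.zeros((a.shape[0]+b.shape[0],800,3),np.uint8);c[:a.shape[0],:a.shape[1]]=a;c[a.shape[0]:,:b.shape[1]]=b;cv2.imwrite("pics/ov.png",c)
E
```

```text
(-45, 48, 9) [ 498. -124.   49.]
(-45, -48, 9) [ 493. -219.   38.]
(45, 48, 9) [ 572. -128.   21.]
(45, -48, 9) [ 569. -221.   17.]
(-45, 48, -9) [ 483. -126.   47.]
plate [ 0.5281 -0.1731  0.0248 -0.0442  0.4402] res [-0.   1.2 -2.3 -0.3  0.2  2.1  0.2 -3.2 -0.5 -0.3  0.6  1.2  0.7 -0.3
  1.1  1.2 -0.1 -2.7 -1.5  1.9  0.4 -2. ]
rest [ 0.5847 -0.1775  0.0096] res [14.2 19.9 -0.7  0.4 -1.4  0.2 -1.2  0.5  0.5  0.4 -1.9 -1.1 -0.1 -0.4
 -0.1 -1.5 -0.1 -1.  -0.9  1.2  0.5 -0.2 -0.2  0.4  6.4 -3.2 -0.8 -1.3]
tape tri etc top->z=.0
batL [ 0.51162841 -0.09870473]
batR [ 0.50440142 -0.25130882]
tape [ 0.45916723 -0.39903656]
corners
 [[ 481. -219.   36.]
 [ 489. -219.   52.]
 [ 486. -123.   36.]
 [ 493. -124.   52.]
 [ 563. -223.   -2.]
 [ 570. -223.   14.]
 [ 567. -127.   -2.]
 [ 575. -127.   14.]] 
in rest x [[-104.  -41.   36.]
 [ -96.  -41.   52.]
 [ -98.   55.   36.]
 [ -91.   55.   52.]
 [ -22.  -45.   -2.]
 [ -15.  -45.   14.]
 [ -17.   51.   -2.]
 [ -10.   50.   14.]]
target centre [ 0.57733626 -0.34456777  0.045     ]
```

View pics/ov.png

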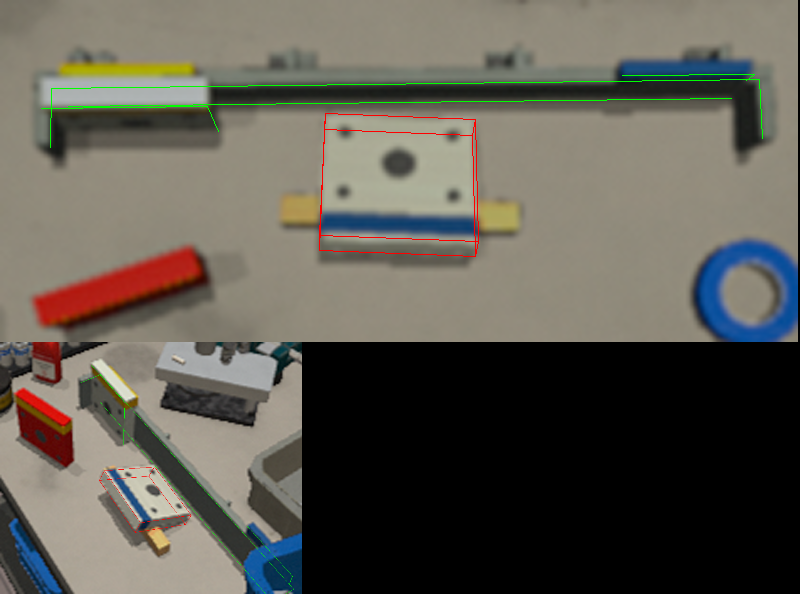

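The overlay fits the plate and rail to within a few mm, with the right stop slightly off. The plan is to straddle the banded edge with a tilted tool, let the jaws align the plate, and turn it upright. I need a row planner that prints the deltas.

```bash
cat > plan.py <<'E'
from h import *
from rig import env
def pose(): 
    s=env.sense(); return np.array(s["tcp_pos"]),R.from_euler("xyz",s["eef_rot"]),s
def tool(tilt,yaw=0.): # tilt deg outward (+x); closing along world x
    return R.from_euler("z",yaw)*R.from_euler("xyz",[np.pi,0,np.pi/2])*R.from_euler("x",-np.radians(tilt))
def plan(wps,start=None):
    p,r,s=pose() if start is None else (*start,None)
    if s: print("now",np.round(p,4),np.round(r.as_euler("xyz",degrees=True),1),"w",round(s["width"],4),"F",np.round(s["contact_force"],1),"gf",s["gripper_force"],"t",s["time_s"])
    for P,Q,n in wps:
        p0,r0=p,r; dr=(r0.inv()*Q).as_rotvec()
        for i in range(1,n+1):
            tp=p0+(np.array(P)-p0)*i/n; tr=r0*R.from_rotvec(dr*i/n)
            a=np.round(r.inv().apply(tp-p)/.05,2); b=np.round(np.degrees((r.inv()*tr).as_rotvec())/4,2)
            print((a+0.).tolist()+(b+0.).tolist()); 
            if max(abs(a).max(),abs(b).max())>1: print("!!")
            p=p+r.apply(a*.05); r=r*R.from_rotvec(np.radians(b*4))
        print("--",np.round(p,4))
E
python3 - <<'E'
from plan import *
p,r,s=pose()
m=R.from_rotvec((r*tool(0).inv()).as_rotvec())
h=tool(0)
from scipy.spatial.transform import Slerp
sl=Slerp([0,1],R.concatenate([r,h]))
plan([((.19,-.42,.26),sl(.25),6),((.40,-.18,.25),h,16)])
E
```

```text
now [ 0.1718 -0.6262  0.2472] [-179.9    0.    15.3] w 0.0857 F [-0.4 -0.3 -0.2] gf 0.0 t 0.1
[0.24, -0.65, -0.04, 0.0, 0.0, -0.78]
[0.28, -0.63, -0.04, 0.0, 0.0, -0.78]
[0.3, -0.62, -0.04, 0.0, 0.0, -0.77]
[0.35, -0.6, -0.04, 0.0, 0.0, -0.78]
[0.37, -0.58, -0.05, -0.01, -0.01, -0.78]
[0.4, -0.55, -0.04, 0.0, 0.0, -0.78]
-- [ 0.1899 -0.4203  0.2602]
[0.39, -0.1, 0.01, 0.0, 0.0, -0.87]
[0.39, -0.08, 0.02, 0.0, 0.0, -0.88]
[0.39, -0.06, 0.01, 0.0, 0.0, -0.87]
[0.4, -0.03, 0.01, 0.0, 0.0, -0.88]
[0.4, 0.0, 0.01, -0.01, 0.0, -0.87]
[0.4, 0.02, 0.02, 0.0, 0.0, -0.88]
[0.39, 0.04, 0.01, 0.0, -0.01, -0.87]
[0.4, 0.07, 0.01, 0.0, 0.0, -0.88]
[0.39, 0.09, 0.02, 0.0, 0.0, -0.87]
[0.38, 0.11, 0.01, 0.0, 0.0, -0.88]
[0.37, 0.14, 0.01, 0.0, 0.0, -0.87]
[0.37, 0.16, 0.01, -0.01, 0.0, -0.87]
[0.35, 0.18, 0.02, 0.0, 0.0, -0.88]
[0.35, 0.21, 0.01, 0.0, 0.0, -0.87]
[0.33, 0.22, 0.01, 0.0, 0.0, -0.88]
[0.31, 0.24, 0.01, 0.0, 0.0, -0.87]
-- [ 0.3998 -0.1801  0.2502]
```

{"op": "arm_command", "data": {
  "rows": [
    [0.25,-0.65,-0.05,0,0,-0.8,0],
    [0.3,-0.65,-0.05,0,0,-0.8,0],
    [0.3,-0.6,-0.05,0,0,-0.8,0],
    [0.35,-0.6,-0.05,0,0,-0.8,0],
    [0.35,-0.6,0,0,0,-0.8,0]
  ]
}}

```text
time_s: 0.72
tcp_pos: [0.1868, -0.4525, 0.2581]
eef_rot: [-3.141, -0.0, 0.549]
contact_force: [-0.2, 0.0, -0.1]
width: 0.0429
gripper_force: 0.0
```

{"op": "arm_command", "data": {
  "rows": [
    [0.4,-0.55,0,0,0,-0.8,0],
    [0.4,-0.1,0,0,0,-0.85,0],
    [0.4,-0.1,0,0,0,-0.85,0],
    [0.4,-0.05,0,0,0,-0.85,0],
    [0.4,-0.05,0,0,0,-0.85,0]
  ]
}}

```text
time_s: 1.35
tcp_pos: [0.2429, -0.3567, 0.2582]
eef_rot: [3.141, -0.0, 0.844]
contact_force: [0.5, -0.4, -0.2]
width: 0.0427
gripper_force: 0.0
```

{"op": "arm_command", "data": {
  "rows": [
    [0.4,0,0,0,0,-0.85,0],
    [0.4,0,0,0,0,-0.85,0],
    [0.4,0.05,0,0,0,-0.85,0],
    [0.4,0.05,0,0,0,-0.85,0],
    [0.4,0.1,0,0,0,-0.85,0]
  ]
}}

```text
time_s: 1.98
tcp_pos: [0.3082, -0.2798, 0.2584]
eef_rot: [3.142, 0.0, 1.141]
contact_force: [-1.2, -0.1, -0.2]
width: 0.0428
gripper_force: 0.0
```

{"op": "arm_command", "data": {
  "rows": [
    [0.4,0.1,0,0,0,-0.9,0],
    [0.4,0.15,0,0,0,-0.9,0],
    [0.35,0.15,0,0,0,-0.9,0],
    [0.35,0.2,0,0,0,-0.9,0],
    [0.35,0.2,0,0,0,-0.9,0]
  ]
}}

```text
time_s: 2.6
tcp_pos: [0.3749, -0.2036, 0.2583]
eef_rot: [3.141, -0.0, 1.455]
contact_force: [-0.4, -0.8, -0.3]
width: 0.0425
gripper_force: 0.0
```

Run:
```python
from plan import *
plan([((.40,-.172,.20),tool(45),12),((.438,-.172,.097),tool(45),4)])
print(np.round(env.sense()["qpos"],2))
```

```text
now [ 0.3749 -0.2036  0.2583] [180.   -0.   83.4] w 0.0425 F [-0.4 -0.8 -0.3] gf 0.0 t 2.6
[0.06, 0.04, 0.1, -0.94, 0.05, -0.13]
[0.05, 0.03, 0.1, -0.93, 0.06, -0.13]
[0.06, 0.02, 0.1, -0.94, 0.05, -0.13]
[0.06, 0.02, 0.1, -0.93, 0.06, -0.13]
[0.05, 0.01, 0.1, -0.94, 0.05, -0.13]
[0.05, 0.0, 0.11, -0.94, 0.06, -0.14]
[0.06, 0.0, 0.1, -0.93, 0.05, -0.13]
[0.05, -0.01, 0.11, -0.94, 0.05, -0.13]
[0.06, -0.01, 0.1, -0.94, 0.06, -0.13]
[0.05, -0.02, 0.11, -0.93, 0.05, -0.13]
[0.05, -0.03, 0.1, -0.94, 0.06, -0.13]
[0.05, -0.03, 0.1, -0.93, 0.05, -0.13]
-- [ 0.4002 -0.1722  0.2001]
[0.0, -0.23, 0.5, 0.0, 0.0, 0.0]
[0.0, -0.23, 0.5, 0.0, 0.0, 0.0]
[0.0, -0.23, 0.5, 0.0, 0.0, 0.0]
[0.0, -0.23, 0.49, 0.0, 0.0, 0.0]
-- [ 0.438  -0.1722  0.0972]
[ 0.79  0.28 -0.44  2.    0.15  0.89  0.15]
```

{"op": "arm_command", "data": {
  "rows": [
    [0.05,0.05,0.1,-0.95,0.05,-0.15,0],
    [0.05,0.05,0.1,-0.95,0.05,-0.15,0],
    [0.05,0,0.1,-0.95,0.05,-0.15,0],
    [0.05,0,0.1,-0.95,0.05,-0.15,0],
    [0.05,0,0.1,-0.95,0.05,-0.15,0]
  ]
}}

```text
time_s: 3.22
tcp_pos: [0.384, -0.1922, 0.2339]
eef_rot: [2.807, -0.008, 1.508]
contact_force: [-0.1, 0.2, -1.2]
width: 0.0426
gripper_force: 0.0
```

{"op": "arm_command", "data": {
  "rows": [
    [0.05,0,0.1,-0.95,0.05,-0.15,0],
    [0.05,0,0.1,-0.95,0.05,-0.15,0],
    [0.05,0,0.1,-0.95,0.05,-0.15,0],
    [0.05,0,0.1,-0.95,0.05,-0.15,0],
    [0.05,0,0.1,-0.95,0.05,-0.15,0]
  ]
}}

```text
time_s: 3.85
tcp_pos: [0.3845, -0.1835, 0.2338]
eef_rot: [2.533, -0.013, 1.564]
contact_force: [-0.5, -0.5, 0.4]
width: 0.0428
gripper_force: 0.0
```

{"op": "arm_command", "data": {
  "rows": [
    [0.05,0,0.1,-0.95,0.05,-0.15,0],
    [0.05,0,0.1,-0.95,0.05,-0.15,0],
    [0,0,0,0,0,0,0]
  ]
}}

```text
time_s: 4.22
tcp_pos: [0.3846, -0.1861, 0.244]
eef_rot: [2.491, -0.021, 1.578]
contact_force: [-0.6, -1.2, 0.1]
width: 0.0429
gripper_force: 0.0
```

Run:
```python
from plan import *
plan([((.43,-.172,.105),tool(45),4)])
s=env.sense();print(np.round(s["qpos"],2))
s=env.snapshot("wrist");cv2.imwrite("pics/w1.png",s["img"]);np.savez("pics/w1.npz",**s)
```

```text
now [ 0.3846 -0.1861  0.244 ] [142.7  -1.2  90.4] w 0.0429 F [-0.6 -1.2  0.1] gf 0.0 t 4.225
[0.05, -0.24, 0.69, -0.48, -0.07, -0.03]
[0.06, -0.27, 0.68, -0.48, -0.07, -0.03]
[0.06, -0.28, 0.68, -0.48, -0.08, -0.03]
[0.07, -0.31, 0.66, -0.49, -0.07, -0.03]
-- [ 0.43   -0.1721  0.1051]
[ 1.57  0.35 -1.16  2.42 -1.15  0.01  1.67]
```

View pics/w1.png

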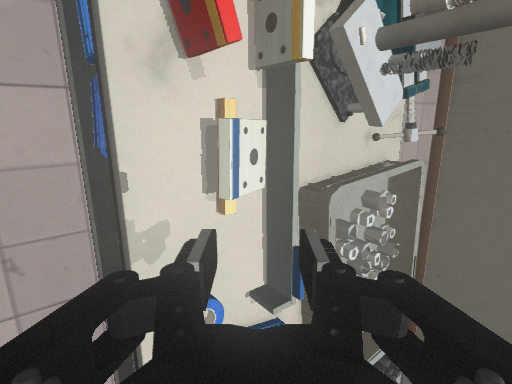

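The wrist view shows the blue-banded plate at (243,158), with its end face at columns 219–233, rail front face at about 267–298 and the batten ends at (227,105) and (229,207). The arm is at joint limits (q4 2.42, q6 0.01), so I'll identify the kinematics to find a feasible tilt.

```bash
cat > kin.py <<'E'
from plan import *
from scipy.optimize import least_squares
import itertools
D=[([1.27649,.61584,-.01263,1.42476,.00808,1.10341,-.04039],[.17185,-.62619,.24724],[-3.1392,0,.26789])]
def fk(q,p,s):
    h,L1,L2,Lt,a,b=p
    X=np.array([0,0,h]);A=R.from_euler("z",s[0]*q[0])*R.from_euler("y",q[1])*R.from_euler("z",s[1]*q[2])
    X=X+A.apply([a,0,L1]);A=A*R.from_euler("y",q[3])*R.from_euler("z",s[2]*q[4])
    X=X+A.apply([b,0,L2]);A=A*R.from_euler("y",q[5])*R.from_euler("z",s[3]*q[6]+np.pi/2*s[4])
    return X+A.apply([0,0,Lt]),A
E
python3 - <<'E'
from kin import *
p,r,s=pose();D+=[(s["qpos"],p,s["eef_rot"])]
D+=[([.79,.28,-.44,2.,.15,.89,.15],[.3749,-.2036,.2583],[3.141,0,1.455])]
best=[]
for sg in itertools.product((-1,1),repeat=5):
    def f(x,full=False):
        o=[]
        for q,P,e in D:
            X,A=fk(q,x,sg);o+=list(X-P)+list((A.inv()*R.from_euler("xyz",e)).as_rotvec()*.3)
        return o
    o=least_squares(f,[.36,.42,.4,.25,0,0]);best.append((o.cost,sg,o.x,o.fun))
best.sort(key=lambda t:t[0])
for b in best[:2]:print(b[0],b[1],np.round(b[2],3),np.round(b[3],3))
np.savez("kin.npz",s=best[0][1],p=best[0][2])
p=best[0][2];sg=best[0][1]
lo=np.array([-3.12,-.3,-1.34,.26,-1.36,.01,-2.84]);hi=np.array([3.12,2.06,1.32,2.42,4.5,1.98,2.84])
rng=np.random.default_rng(0)
for x in(.47,.49,.52):
  for z in(.055,.08):
    for tilt in(15,25,35,45,55,66):
        Q=tool(tilt);bc=9
        for k in range(12):
            q0=np.array([.4,.5,0,2,0,.6,.3]) if k==0 else rng.uniform(lo+.02,hi-.02)
            def g(q):
                X,A=fk(q,p,sg);return np.r_[(X-[x,-.172,z])*10,(A.inv()*Q).as_rotvec()]
            o=least_squares(g,q0,bounds=(lo,hi),max_nfev=60)
            if o.cost<bc:bc,bq=o.cost,o.x
            if bc<1e-8:break
        print(x,z,tilt,"%.1e"%bc,np.round(bq,2) if bc<1e-4 else "")
E
```

```text
0.00039548628747933956 (-1, -1, -1, -1, 1) [ 0.21   0.592  0.364  0.295 -0.017 -0.002] [ 0.022  0.002 -0.003  0.     0.    -0.    -0.    -0.001  0.    -0.
 -0.    -0.     0.     0.017  0.002  0.001 -0.    -0.001]
0.06429345838430507 (-1, -1, 1, 1, 1) [-0.124  0.728  0.201  0.279 -0.003 -0.136] [ 0.024 -0.003 -0.024  0.    -0.004  0.022 -0.01   0.019  0.001 -0.
  0.008 -0.314  0.007  0.019  0.022  0.001 -0.071 -0.148]
0.47 0.055 15 7.9e-14 [ 0.53  0.65 -0.18  2.26  1.44  0.01 -1.05]
0.47 0.055 25 2.2e-17 [ 1.09  1.06 -1.34  2.38  1.86  0.94 -1.45]
0.47 0.055 35 5.1e-03 
0.47 0.055 45 2.8e-02 
0.47 0.055 55 6.4e-02 
0.47 0.055 66 9.9e-02 
0.47 0.08 15 1.9e-20 [ 0.52  0.6  -0.17  2.24 -0.05  0.07  0.44]
0.47 0.08 25 4.1e-16 [ 0.78  0.66 -0.52  2.36  2.58  0.26 -2.15]
0.47 0.08 35 3.0e-03 
0.47 0.08 45 2.4e-02 
0.47 0.08 55 5.9e-02 
0.47 0.08 66 9.9e-02 
0.49 0.055 15 3.1e-12 [ 0.51  0.66 -0.19  2.21  0.58  0.04 -0.21]
0.49 0.055 25 3.1e-21 [ 0.73  0.72 -0.49  2.33  2.64  0.3  -2.22]
0.49 0.055 35 1.1e-03 
0.49 0.055 45 1.7e-02 
0.49 0.055 55 4.8e-02 
0.49 0.055 66 8.1e-02 
0.49 0.08 15 1.3e-13 [ 0.62  0.63 -0.37  2.19  0.87  0.16 -0.5 ]
0.49 0.08 25 3.8e-20 [ 0.7   0.65 -0.42  2.31  2.74  0.2  -2.32]
0.49 0.08 35 2.8e-04 
0.49 0.08 45 1.4e-02 
0.49 0.08 55 4.3e-02 
0.49 0.08 66 8.0e-02 
0.52 0.055 15 9.2e-15 [ 0.47  0.68 -0.16  2.14  0.11  0.09  0.25]
0.52 0.055 25 3.8e-20 [ 0.69  0.73 -0.47  2.26  2.53  0.25 -2.12]
0.52 0.055 35 3.1e-20 [0.27 0.75 0.32 2.39 3.89 0.72 2.83]
0.52 0.055 45 5.0e-03 
0.52 0.055 55 2.6e-02 
0.52 0.055 66 5.4e-02 
0.52 0.08 15 2.3e-22 [ 0.47  0.63 -0.15  2.12  0.01  0.15  0.35]
0.52 0.08 25 1.3e-16 [ 0.69  0.67 -0.45  2.24  2.42  0.18 -2.02]
0.52 0.08 35 2.4e-16 [ 0.94  0.83 -0.87  2.37  2.47  0.57 -2.  ]
0.52 0.08 45 3.4e-03 
0.52 0.08 55 2.3e-02 
0.52 0.08 66 5.4e-02
```

```bash
sed -i 's/^def plate/W1=cam(np.load("pics\/w1.npz"));wp=[(233,119),(233,197),(267,120),(266,189),(219,119),(220,199)]\ndef plate/; s/^    return r$/    return r/' fit.py
python3 - <<'E'
s=open('fit.py').read()
s=s.replace("        if b:r+=list(pr(PS,X[i])[0]-b)\n    return r\no=least_squares(res","        if b:r+=list(pr(PS,X[i])[0]-b)\n        r+=list(pr(W1,X[i])[0]-wp[i])\n    return r\no=least_squares(res")
s=s.replace("(-36,-215,60):(T(738,150),None),(-36,215,60):(T(54,152),None)","").replace("(0,-207,78):(None,S(640,478)),","")
open('fit.py','w').write(s)
E
python3 fit.py
```

```text
(-45, 48, 9) [ 498. -124.   49.]
(-45, -48, 9) [ 493. -219.   38.]
(45, 48, 9) [ 572. -128.   21.]
(45, -48, 9) [ 569. -221.   17.]
(-45, 48, -9) [ 483. -126.   47.]
plate [ 0.5292 -0.1727  0.0261 -0.0409  0.4385] res [-0.2  0.8 -2.1 -0.9 -0.7 -0.5  0.1  1.5  0.7 -3.9 -1.1  3.6 -0.8 -0.8
  0.8  0.5 -0.1  0.5  0.5 -0.9  1.5  0.4 -1.2 -1.2 -0.3 -3.2 -1.3  1.4
  0.2 -0.7  0.3 -2.5 -0.5 -0.4]
rest [ 0.5855 -0.1782  0.0129] res [-0.4 -0.1 -0.7  0.2 -1.  -0.1  0.8  0.4 -1.7 -0.9  0.3 -0.5  0.3 -1.3
  0.3 -1.2 -0.6  1.4  0.9 -0.3 -0.   0.6]
tape tri etc top->z=.0
batL [ 0.51162841 -0.09870473]
batR [ 0.50440142 -0.25130882]
tape [ 0.45916723 -0.39903656]
corners
 [[ 483. -219.   37.]
 [ 490. -219.   53.]
 [ 487. -123.   37.]
 [ 494. -123.   53.]
 [ 564. -222.   -1.]
 [ 572. -222.   15.]
 [ 568. -126.   -1.]
 [ 576. -127.   15.]] 
in rest x [[-103.  -39.   37.]
 [ -96.  -40.   53.]
 [ -98.   57.   37.]
 [ -91.   56.   53.]
 [ -22.  -44.   -1.]
 [ -14.  -44.   15.]
 [ -17.   52.   -1.]
 [  -9.   52.   15.]]
target centre [ 0.57870122 -0.34533658  0.045     ]
```

The arm can tilt about 25°. I'll straddle the edge at 22° with the lower finger under the corner, swing the plate up about its plain edge, and close when it lies parallel to the pads.

```bash
cat >> plan.py <<'E'
XP=.566
def tcp(c,tilt,T,gap,w=.052,tip=.012,y=-.16):
    Q=tool(tilt); return np.array([c[0],y,c[1]])-Q.apply([0,-w/2+gap,tip-T])
def arc(al,xp=None):
    a=np.radians(al); return ((xp or XP)-.09*np.cos(a),.09*np.sin(a))
E
python3 - <<'E'
from plan import *
Q=tool(22);c=(.485,.037)
plan([(tcp(c,22,-.05,.003),Q,6),(tcp(c,22,.012,.003),Q,3)])
E
```

```text
now [ 0.3847 -0.1858  0.2439] [142.7  -1.2  90.4] w 0.0429 F [-0.4  0.1 -0.1] gf 0.0 t 4.275
[0.07, -0.02, 0.57, 0.64, -0.05, -0.01]
[0.08, 0.0, 0.58, 0.63, -0.05, 0.0]
[0.08, 0.03, 0.57, 0.64, -0.05, -0.01]
[0.08, 0.05, 0.57, 0.64, -0.05, -0.01]
[0.08, 0.08, 0.57, 0.63, -0.06, -0.01]
[0.08, 0.1, 0.56, 0.64, -0.05, 0.0]
-- [ 0.483  -0.1602  0.1033]
[0.0, 0.0, 0.41, 0.0, 0.0, 0.0]
[0.0, 0.0, 0.42, 0.0, 0.0, 0.0]
[0.01, 0.0, 0.41, 0.0, 0.0, 0.0]
-- [ 0.5062 -0.1598  0.0458]
```

{"op": "arm_command", "data": {
  "rows": [
    [0.1,0,0.5,0.8,-0.05,0,-0.2],
    [0.1,0,0.5,0.8,-0.05,0,-0.2],
    [0.1,0.05,0.4,0.8,-0.05,0,-0.2],
    [0.05,0.05,0.3,0.8,-0.05,0,-0.2],
    [0,0,0,0,0,0,-0.2]
  ]
}}

```text
time_s: 4.9
tcp_pos: [0.4326, -0.1654, 0.181]
eef_rot: [2.692, -0.011, 1.582]
contact_force: [-0.8, 1.3, 0.9]
width: 0.0511
gripper_force: 0.0
```

Run:
```python
from plan import *
Q=tool(22);c=(.485,.037)
plan([(tcp(c,22,-.05,.003),Q,4),(tcp(c,22,.012,.003),Q,3)])
print(np.round(env.sense()["qpos"],2))
```

```text
now [ 0.4326 -0.1654  0.181 ] [154.2  -0.6  90.7] w 0.0511 F [-0.8  1.3  0.9] gf 0.0 t 4.9
[0.02, 0.06, 0.46, 0.23, -0.05, 0.02]
[0.02, 0.06, 0.46, 0.24, -0.06, 0.02]
[0.02, 0.08, 0.46, 0.23, -0.05, 0.03]
[0.03, 0.08, 0.46, 0.24, -0.05, 0.02]
-- [ 0.4833 -0.16    0.1029]
[0.0, 0.0, 0.41, 0.0, 0.0, 0.0]
[0.0, 0.0, 0.41, 0.0, 0.0, 0.0]
[0.0, 0.0, 0.42, 0.0, 0.0, 0.0]
-- [ 0.5065 -0.16    0.0455]
[ 0.58  0.34 -0.17  2.33 -1.15  0.15  1.55]
```

{"op": "arm_command", "data": {
  "rows": [
    [0,0.05,0.45,0.25,-0.05,0,-0.2],
    [0,0.05,0.45,0.25,-0.05,0,-0.2],
    [0.05,0.1,0.45,0.25,-0.05,0,-0.2],
    [0.05,0.1,0.45,0.25,-0.05,0,-0.2],
    [0,0,0,0,0,0,-0.2]
  ]
}}

```text
time_s: 5.52
tcp_pos: [0.4826, -0.1645, 0.108]
eef_rot: [2.766, -0.005, 1.567]
contact_force: [-1.5, 0.9, 0.5]
width: 0.0513
gripper_force: 0.0
```

Run:
```python
from plan import *
Q=tool(22);c=(.485,.037)
plan([(tcp(c,22,.012,.003),Q,3)])
s=env.sense();print(np.round(s["qpos"],2))
s=env.snapshot("wrist");cv2.imwrite("pics/w2.png",cv2.resize(s["img"][60:,100:420],None,fx=1.8,fy=1.8))
```

```text
now [ 0.4826 -0.1645  0.108 ] [158.5  -0.3  89.8] w 0.0513 F [-1.5  0.9  0.5] gf 0.0 t 5.525
[0.03, -0.01, 0.44, -0.04, -0.02, -0.03]
[0.03, 0.0, 0.45, -0.04, -0.01, -0.03]
[0.03, -0.01, 0.44, -0.04, -0.02, -0.02]
-- [ 0.5062 -0.1599  0.0458]
[ 0.52  0.55 -0.22  2.25 -1.36  0.01  1.7 ]
```

View pics/w2.png

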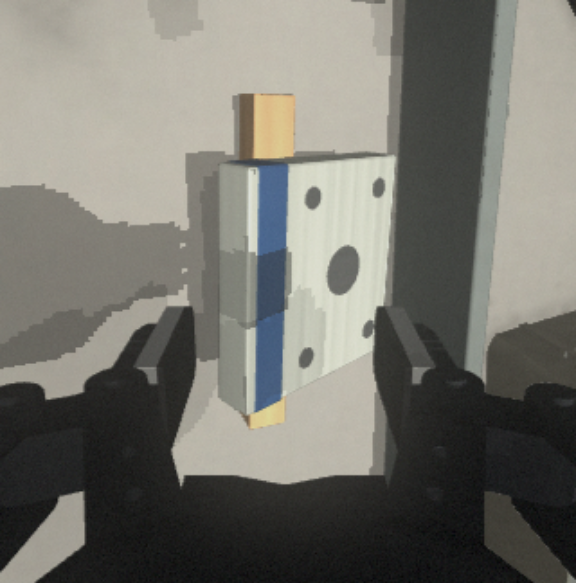

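The fingers (inner faces at columns 193 and 378) straddle the banded edge (columns 219–288), with the left finger clear below the overhang. I'll go in.

{"op": "arm_command", "data": {
  "rows": [
    [0.05,0,0.45,0,0,0,-0.2],
    [0,0,0.45,0,0,0,-0.2],
    [0,0,0.4,0,0,0,-0.2],
    [0,0,0,0,0,0,-0.2]
  ]
}}

```text
time_s: 6.08
tcp_pos: [0.5165, -0.1689, 0.0651]
eef_rot: [2.797, -0.015, 1.571]
contact_force: [-1.4, 0.2, -0.2]
width: 0.0511
gripper_force: 0.0
```

Run:
```python
from plan import *
Q=tool(21)
plan([(tcp(arc(a),21,.012,-.002),Q,2) for a in(30,37,45,53,61,68)])
s=env.sense();print(np.round(s["qpos"],2))
```

```text
now [ 0.5165 -0.1689  0.0651] [160.3  -0.8  90. ] w 0.0511 F [-1.4  0.2 -0.2] gf 0.0 t 6.075
[0.09, -0.06, 0.09, -0.16, -0.1, -0.04]
[0.09, -0.05, 0.08, -0.16, -0.1, -0.04]
-- [ 0.5143 -0.1598  0.0553]
[0.0, 0.09, -0.06, 0.0, 0.0, 0.0]
[0.0, 0.09, -0.06, 0.0, 0.0, 0.0]
-- [ 0.5205 -0.1598  0.0641]
[0.0, 0.11, -0.06, 0.0, 0.0, 0.0]
[0.0, 0.11, -0.06, 0.0, 0.0, 0.0]
-- [ 0.5286 -0.1598  0.0737]
[0.0, 0.12, -0.04, 0.0, 0.0, 0.0]
[0.0, 0.11, -0.05, 0.0, 0.0, 0.0]
-- [ 0.5378 -0.1598  0.082 ]
[0.0, 0.12, -0.02, 0.0, 0.0, 0.0]
[0.0, 0.13, -0.03, 0.0, 0.0, 0.0]
-- [ 0.5485 -0.1598  0.0888]
[0.0, 0.11, -0.01, 0.0, 0.0, 0.0]
[0.0, 0.11, -0.01, 0.0, 0.0, 0.0]
-- [ 0.5584 -0.1598  0.0937]
[ 0.47  0.66 -0.18  2.16 -1.36  0.01  1.7 ]
```

Joint limits held it off the target. I'll back off, cut the tilt to 15°, and approach again.

{"op": "arm_command", "data": {
  "rows": [
    [0,-0.1,-0.5,0.4,0,0,-0.2],
    [0,-0.1,-0.3,0.4,0,0,-0.2],
    [0,0,0,0.4,0,0,-0.2],
    [0,0,0,0.4,0,0,-0.2],
    [0,0,0,0,0,0,-0.2]
  ]
}}

```text
time_s: 6.7
tcp_pos: [0.4982, -0.1687, 0.087]
eef_rot: [2.904, -0.013, 1.575]
contact_force: [-1.1, -0.6, -0.4]
width: 0.0516
gripper_force: 0.0
```

Run:
```python
from plan import *
Q=tool(15);c=(.485,.037)
plan([(tcp(c,15,-.03,.003),Q,4),(tcp(c,15,.012,.003),Q,3)])
print(np.round(env.sense()["qpos"],2))
# plate check in wrist view: project fitted plate corners
s=env.snapshot("wrist");P=cam(s);f=np.load("fit.npz");pl=f["pl"]
C=[R.from_euler("ZY",pl[3:]).apply(v)+pl[:3] for v in np.array([[-45,48,9],[-45,-48,9],[-45,48,-9],[-45,-48,-9]])/1e3]
I=s["img"].copy()
for u in pr(P,C):cv2.circle(I,tuple(np.int32(u).tolist()),2,(0,0,255),-1)
cv2.imwrite("pics/w3.png",cv2.resize(I[60:,100:420],None,fx=1.8,fy=1.8))
```

```text
now [ 0.4982 -0.1687  0.087 ] [166.4  -0.7  90.3] w 0.0516 F [-1.1 -0.6 -0.4] gf 0.0 t 6.7
[0.04, -0.01, 0.02, -0.09, -0.05, 0.0]
[0.05, -0.02, 0.01, -0.09, -0.05, 0.01]
[0.04, -0.01, 0.02, -0.08, -0.05, 0.0]
[0.04, -0.01, 0.01, -0.09, -0.05, 0.01]
-- [ 0.4965 -0.1601  0.0836]
[0.0, 0.0, 0.28, 0.0, 0.0, 0.0]
[0.0, 0.0, 0.28, 0.0, 0.0, 0.0]
[0.0, 0.0, 0.28, 0.0, 0.0, 0.0]
-- [ 0.5074 -0.1601  0.043 ]
[ 0.07  0.64  0.39  2.13 -1.06  0.37  1.36]
```

View pics/w3.png

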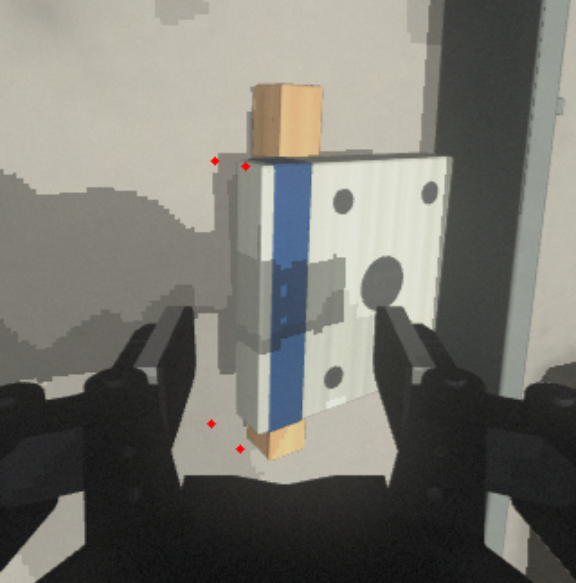

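The plate now sits about 9 mm nearer the rail than fitted: band corner at (273,163) against the predicted (246,167). It was nudged but is still on the batten. I'll refit from this view.

Run:
```python
from plan import *
from scipy.optimize import least_squares
s=env.snapshot("wrist");P=cam(s)
k={(-45,48,9):(273,163),(-45,-48,9):(268,432),(45,48,9):(452,155),(-45,48,-9):(238,163),(-45,-48,-9):(237,412)}
M=np.array(list(k))/1e3;U=np.array(list(k.values()))/1.8+[100,60]
def X(p):return R.from_euler("ZY",p[2:]).apply(M)+[p[0],p[1],.045*np.sin(p[3])+.009*np.cos(p[3])]
o=least_squares(lambda p:(pr(P,X(p))-U).ravel(),[.535,-.17,-.04,.42])
print(np.round(o.x,4),np.round(o.fun,1));print(np.round(X(o.x)*1e3))
```

```text
[ 0.5394 -0.1721 -0.0221  0.3697] [-2.1  0.5 -1.5  2.9  2.5 -0.8  1.  -2.6  1.4  0.6]
[[ 502. -123.   49.]
 [ 500. -219.   49.]
 [ 586. -125.   17.]
 [ 495. -123.   33.]
 [ 493. -219.   33.]]
```

```bash
cat >> plan.py <<'E'
def arc(al,rail=.586):
    a=np.radians(al); return (rail-.018*np.sin(a)-.09*np.cos(a),.09*np.sin(a))
E
python3 - <<'E'
from plan import *
Q=tool(15);c=(.494,.033)
plan([(tcp(c,15,-.015,.004),Q,2),(tcp(c,15,.009,.004),Q,2)])
E
```

```text
now [ 0.4977 -0.1689  0.0867] [166.4  -0.8  90.2] w 0.0513 F [-0.2 -0.5  0.4] gf 0.0 t 6.8
[0.09, 0.05, 0.24, -0.18, -0.1, 0.0]
[0.08, 0.05, 0.24, -0.18, -0.1, 0.0]
-- [ 0.5083 -0.1602  0.0647]
[0.0, 0.0, 0.24, 0.0, 0.0, 0.0]
[0.0, 0.0, 0.24, 0.0, 0.0, 0.0]
-- [ 0.5145 -0.1602  0.0416]
```

{"op": "arm_command", "data": {
  "rows": [
    [0.1,0.05,0.2,-0.2,-0.1,0,-0.2],
    [0.1,0,0.2,-0.2,-0.1,0,-0.2],
    [0,0,0.1,0,0,0,-0.2]
  ]
}}

```text
time_s: 7.18
tcp_pos: [0.5058, -0.1586, 0.0627]
eef_rot: [2.878, -0.001, 1.57]
contact_force: [0.1, 0.2, 0.2]
width: 0.0515
gripper_force: 0.0
```

Run:
```python
from plan import *
Q=tool(15);c=(.494,.033)
plan([(tcp(c,15,.009,.004),Q,2)])
print(np.round(env.sense()["qpos"],2))
```

```text
now [ 0.5058 -0.1586  0.0627] [ 1.649e+02 -1.000e-01  9.000e+01] w 0.0515 F [0.1 0.2 0.2] gf 0.0 t 7.175
[-0.01, 0.03, 0.23, 0.01, -0.01, -0.01]
[-0.02, 0.03, 0.22, 0.01, -0.01, 0.0]
-- [ 0.5145 -0.1601  0.0417]
[ 0.16  0.67  0.22  2.15 -1.22  0.23  1.5 ]
```

{"op": "arm_command", "data": {
  "rows": [
    [0,0,0.2,0,0,0,-0.2],
    [0,0.05,0.2,0,0,0,-0.2],
    [0,0,0,0,0,0,-0.2]
  ]
}}

```text
time_s: 7.55
tcp_pos: [0.5141, -0.1595, 0.044]
eef_rot: [2.878, -0.0, 1.57]
contact_force: [-0.4, -0.2, -0.1]
width: 0.0516
gripper_force: 0.0
```

Run:
```python
from plan import *
Q=tool(15)
plan([(tcp(arc(a),15,.010,-.001),Q,2) for a in(26,35,44,53,62,70)])
print(np.round(env.sense()["qpos"],2))
```

```text
now [ 0.5141 -0.1595  0.044 ] [164.9  -0.   89.9] w 0.0516 F [-0.4 -0.2 -0.1] gf 0.0 t 7.55
[0.0, 0.09, -0.02, 0.01, 0.0, -0.01]
[-0.01, 0.1, -0.02, 0.02, 0.0, -0.01]
-- [ 0.5228 -0.16    0.0484]
[0.0, 0.08, -0.1, 0.0, 0.0, 0.0]
[0.0, 0.07, -0.11, 0.0, 0.0, 0.0]
-- [ 0.5273 -0.16    0.0605]
[0.0, 0.1, -0.09, 0.0, 0.0, 0.0]
[0.0, 0.09, -0.08, 0.0, 0.0, 0.0]
-- [ 0.5343 -0.16    0.0712]
[0.0, 0.11, -0.07, 0.0, 0.0, 0.0]
[0.0, 0.11, -0.07, 0.0, 0.0, 0.0]
-- [ 0.5431 -0.16    0.0808]
[0.0, 0.12, -0.05, 0.0, 0.0, 0.0]
[0.0, 0.12, -0.04, 0.0, 0.0, 0.0]
-- [ 0.5535 -0.16    0.0883]
[0.0, 0.11, -0.02, 0.0, 0.0, 0.0]
[0.0, 0.12, -0.03, 0.0, 0.0, 0.0]
-- [ 0.564  -0.16    0.0937]
[ 0.21  0.7   0.14  2.14 -1.27  0.18  1.55]
```

{"op": "arm_command", "data": {
  "rows": [
    [0,0.1,0,0,0,0,-0.2],
    [0,0.1,0,0,0,0,-0.2],
    [0,0.08,-0.1,0,0,0,-0.2],
    [0,0.08,-0.1,0,0,0,-0.2]
  ]
}}

```text
time_s: 8.05
tcp_pos: [0.5212, -0.1616, 0.0569]
eef_rot: [2.89, 0.004, 1.566]
contact_force: [-13.5, -3.7, 1.9]
width: 0.0513
gripper_force: 6.2
```

{"op": "arm_command", "data": {
  "rows": [
    [0,0.1,-0.1,0,0,0,-0.2],
    [0,0.1,-0.08,0,0,0,-0.2],
    [0,0,0,0,0,0,-0.2]
  ]
}}

```text
time_s: 8.43
tcp_pos: [0.5258, -0.1619, 0.068]
eef_rot: [2.893, 0.003, 1.566]
contact_force: [-19.3, -3.6, 6.4]
width: 0.0516
gripper_force: 8.2
```

Run:
```python
from plan import *
from scipy.optimize import least_squares
Q=tool(15)
plan([(tcp(arc(a),15,.010,-.001),Q,2) for a in(53,62,70)])
s=env.snapshot("wrist");cv2.imwrite("pics/w4.png",cv2.resize(s["img"][60:,100:420],None,fx=1.8,fy=1.8));np.savez("pics/w4.npz",**s)
t=env.snapshot("scene")["img"][125:275,190:370];a=cv2.imread("pics/w4.png")
c=np.zeros((583,800,3),np.uint8);c[:a.shape[0],:576]=a[:583];c[:186,577:]=cv2.resize(t,(223,186));cv2.imwrite("pics/w4c.png",c)
```

```text
now [ 0.5258 -0.1619  0.068 ] [165.8   0.2  89.7] w 0.0516 F [-19.3  -3.6   6.4] gf 8.232202604413033 t 8.425
[0.02, 0.2, -0.08, -0.1, 0.03, -0.03]
[0.02, 0.2, -0.08, -0.09, 0.03, -0.03]
-- [ 0.5432 -0.1599  0.0807]
[0.0, 0.12, -0.05, 0.0, 0.0, 0.0]
[0.0, 0.12, -0.05, 0.0, 0.0, 0.0]
-- [ 0.5535 -0.1599  0.0887]
[0.0, 0.11, -0.02, 0.0, 0.0, 0.0]
[0.0, 0.12, -0.02, 0.0, 0.0, 0.0]
-- [ 0.5641 -0.1599  0.0936]
```

View pics/w4c.png

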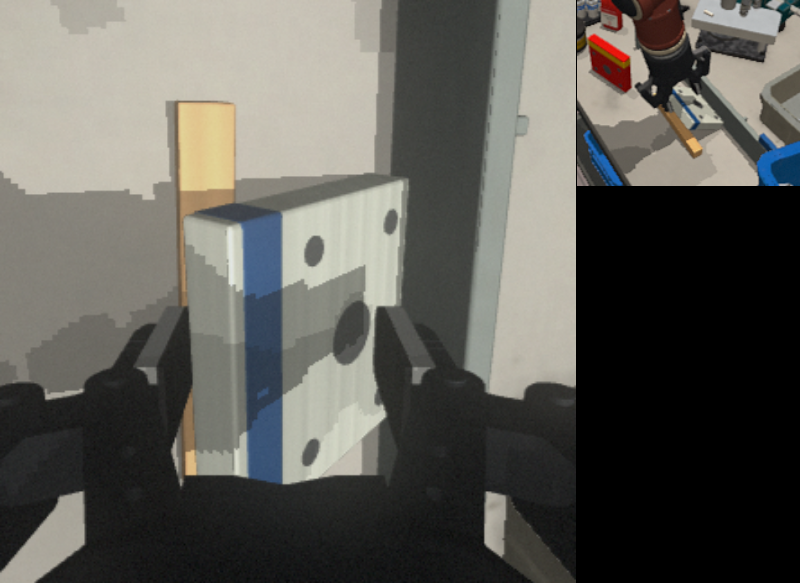

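The plate is pivoting up (band line at columns 240–282, end face at 185–235) with the batten left behind. The upper finger seems to be touching the face near (385,330). I'll open a little and keep going, rising a bit more.

{"op": "arm_command", "data": {
  "rows": [
    [0,0.1,-0.1,0,0,0,-0.45],
    [0,0.15,-0.1,0,0,0,-0.45],
    [0,0.15,-0.1,0,0,0,-0.45],
    [0,0.1,-0.08,0,0,0,-0.45]
  ]
}}

```text
time_s: 9.02
tcp_pos: [0.5567, -0.1585, 0.0958]
eef_rot: [2.876, 0.001, 1.572]
contact_force: [-1.4, -0.1, -0.9]
width: 0.0623
gripper_force: 0.5
```

```bash
cat > band.py <<'E'
from plan import *
def band(name="wrist",save=None):
    s=env.snapshot(name);I=s["img"];h=cv2.cvtColor(I,cv2.COLOR_BGR2HSV)
    m=cv2.inRange(h,(100,90,30),(125,255,255));n,l,st,c=cv2.connectedComponentsWithStats(m)
    if save:cv2.imwrite(save,I)
    return s,l,st,c
E
python3 - <<'E'
from band import *
s,l,st,c=band(save="pics/w5.png");P=cam(s)
for i in range(1,len(st)):
    if st[i][4]>60:
        print(st[i],c[i].round());
        if st[i][4]>300:
            for r in range(st[i][1],st[i][1]+st[i][3],12):
                x=np.where(l[r]==i)[0];print(r,x.min(),x.max(),end="; ")
for a in(20,30,40,50,60,70,80):
    u=np.radians(a);cx=arc(a);A=R.from_euler("y",u)
    top=A.apply([0,0,.018])
    E=[[cx[0]+top[0],y,cx[1]+top[2]] for y in(-.124,-.172,-.219)]+[[cx[0]+top[0]+.012*np.cos(u),-.172,cx[1]+top[2]-.012*np.sin(u)]]
    print(a,pr(P,E).round().tolist())
plan([])
E
```

```text
[228 178  11  41 260] [235. 197.]
[234 273   8  53 317] [238. 301.]
273 239 240; 285 235 240; 297 234 240; 309 234 240; 321 235 241; 20 [[138.0, 172.0], [146.0, 252.0], [154.0, 320.0], [166.0, 247.0]]
30 [[149.0, 176.0], [157.0, 261.0], [164.0, 333.0], [176.0, 254.0]]
40 [[166.0, 180.0], [174.0, 269.0], [180.0, 343.0], [191.0, 260.0]]
50 [[191.0, 182.0], [197.0, 275.0], [201.0, 351.0], [210.0, 264.0]]
60 [[221.0, 184.0], [224.0, 278.0], [226.0, 355.0], [232.0, 266.0]]
70 [[253.0, 184.0], [253.0, 278.0], [254.0, 355.0], [256.0, 266.0]]
80 [[285.0, 182.0], [283.0, 274.0], [281.0, 351.0], [279.0, 263.0]]
now [ 0.5577 -0.1584  0.0963] [1.647e+02 1.000e-01 9.010e+01] w 0.0622 F [-0.8 -0.   0.4] gf 0.6702984112780541 t 9.075
```

The band at columns 234–240 gives a slope of about 62°. Closing the jaws now will align the plate at 75°.

{"op": "arm_command", "data": {
  "rows": [
    [0,0,0.05,0,0,0,0],
    [0,0,0.05,0,0,0,0.3],
    [0,0,0,0,0,0,0.6],
    [0,0,0,0,0,0,1],
    [0,0,0,0,0,0,1]
  ],
  "grip_force": 40
}}

```text
time_s: 9.7
tcp_pos: [0.5561, -0.1586, 0.0896]
eef_rot: [2.879, -0.0, 1.571]
contact_force: [-2.7, 1.1, -0.7]
width: 0.0168
gripper_force: 39.0
```

Run:
```python
from band import *
s,l,st,c=band(save="pics/w6.png");P=cam(s)
print([ (x.tolist(),y.round().tolist()) for x,y in zip(st,c) if 60<x[4]<9e4])
for a in(55,65,75,85):
    u=np.radians(a);cx=arc(a);A=R.from_euler("y",u)
    top=A.apply([0,0,.018])
    print(a,pr(P,[[cx[0]+top[0],y,cx[1]+top[2]] for y in(-.124,-.172,-.219)]).round().tolist())
plan([])
```

```text
[]
55 [[208.0, 186.0], [213.0, 283.0], [216.0, 362.0]]
65 [[241.0, 187.0], [242.0, 285.0], [244.0, 364.0]]
75 [[275.0, 186.0], [273.0, 283.0], [272.0, 362.0]]
85 [[307.0, 184.0], [303.0, 278.0], [299.0, 355.0]]
now [ 0.5561 -0.1586  0.0896] [165.  -0.  90.] w 0.0171 F [-2.1  0.4 -0.1] gf 39.0425347033306 t 9.75
```

Width is 17 mm, so the plate is held parallel to the pads. Next, turn it upright just in front of the rail.

Run:
```python
from plan import *
plan([((.565,-.159,.096),tool(7.5,.006),2),((.5725,-.159,.095),tool(0,.012),3)])
```

```text
now [ 0.5561 -0.1586  0.0896] [165.  -0.  90.] w 0.0171 F [-2.1  0.4 -0.1] gf 39.0425347033306 t 9.75
[0.0, 0.1, -0.04, 0.94, 0.01, -0.04]
[-0.01, 0.1, -0.04, 0.95, 0.0, -0.04]
-- [ 0.5649 -0.1591  0.0958]
[0.0, 0.05, 0.01, 0.62, 0.0, -0.03]
[0.0, 0.05, 0.01, 0.63, 0.01, -0.03]
[0.0, 0.05, 0.01, 0.62, 0.0, -0.03]
-- [ 0.5725 -0.1591  0.0949]
```

{"op": "arm_command", "data": {
  "rows": [
    [0,0.1,-0.05,0.95,0,-0.05,1],
    [0,0.1,-0.05,0.95,0,-0.05,1],
    [0,0.05,0,0.6,0,-0.05,1],
    [0,0.05,0,0.65,0,-0.05,1],
    [0,0.05,0,0.6,0,0,1]
  ],
  "grip_force": 60
}}

```text
time_s: 10.38
tcp_pos: [0.5735, -0.1579, 0.097]
eef_rot: [3.14, 0.002, 1.586]
contact_force: [0.0, -0.6, -4.6]
width: 0.0162
gripper_force: 61.9
```

{"op": "arm_command", "data": {
  "rows": [
    [0,0,0,0,0,0,1],
    [0,0,0,0,0,0,1]
  ]
}}

```text
time_s: 10.62
tcp_pos: [0.5726, -0.1586, 0.0974]
eef_rot: [3.139, 0.002, 1.584]
contact_force: [-0.5, -0.9, -4.8]
width: 0.0164
gripper_force: 61.9
```

Run:
```python
from band import *
plan([((.574,-.159,.0905),tool(0,.012),3)]);print(np.round(env.sense()["qpos"],2))
s,l,st,c=band("top",save="pics/t2.png");P=cam(s)
print([ (x.tolist(),y.round().tolist()) for x,y in zip(st,c) if 10<x[4]<1e4])
```

```text
now [ 0.5726 -0.1586  0.0974] [1.799e+02 1.000e-01 9.080e+01] w 0.0164 F [-0.5 -0.9 -4.8] gf 61.89508600553381 t 10.625
[0.0, 0.01, 0.05, 0.01, 0.01, 0.01]
[-0.01, 0.01, 0.04, 0.01, 0.01, 0.01]
[0.0, 0.01, 0.05, 0.01, 0.01, 0.0]
-- [ 0.5741 -0.159   0.0904]
[-0.18  0.82  0.72  1.76 -0.71  0.83  0.89]
[([90, 19, 7, 6, 20], [94.0, 22.0]), ([92, 36, 4, 7, 13], [94.0, 39.0]), ([152, 48, 11, 4, 19], [158.0, 50.0]), ([114, 79, 7, 10, 24], [116.0, 83.0]), ([85, 100, 5, 8, 22], [86.0, 103.0]), ([85, 112, 8, 10, 29], [89.0, 117.0]), ([338, 118, 174, 141, 9171], [428.0, 190.0]), ([107, 126, 7, 8, 19], [111.0, 130.0]), ([84, 133, 8, 14, 29], [88.0, 139.0]), ([87, 153, 4, 8, 18], [88.0, 157.0]), ([318, 160, 35, 6, 172], [335.0, 163.0]), ([444, 161, 19, 9, 82], [453.0, 164.0]), ([82, 163, 2, 7, 14], [82.0, 166.0]), ([468, 166, 21, 8, 69], [477.0, 169.0]), ([491, 170, 19, 8, 76], [499.0, 173.0]), ([438, 186, 11, 5, 25], [443.0, 188.0]), ([467, 190, 18, 6, 64], [475.0, 192.0]), ([489, 194, 18, 6, 60], [497.0, 196.0])]
```

Holding the plate's weight (−4.8 N). Lowering to the bench.

{"op": "arm_command", "data": {
  "rows": [
    [0,0,0.06,0,0,0,1],
    [0,0,0.06,0,0,0,1],
    [0,0,0,0,0,0,1]
  ]
}}

```text
time_s: 11.05
tcp_pos: [0.5726, -0.1587, 0.0915]
eef_rot: [3.14, 0.002, 1.584]
contact_force: [-0.1, -0.2, -4.1]
width: 0.0166
gripper_force: 61.9
```

{"op": "arm_command", "data": {
  "rows": [
    [0,0,0.03,0,0,0,1],
    [0,0,0,0,0,0,1]
  ]
}}

```text
time_s: 11.3
tcp_pos: [0.573, -0.1589, 0.0904]
eef_rot: [3.139, 0.003, 1.585]
contact_force: [0.1, 0.1, -4.9]
width: 0.0165
gripper_force: 61.9
```

{"op": "arm_command", "data": {
  "rows": [
    [0,0,0.03,0,0,0,1],
    [0,0,0,0,0,0,1]
  ]
}}

```text
time_s: 11.55
tcp_pos: [0.5731, -0.1589, 0.0903]
eef_rot: [3.138, 0.002, 1.585]
contact_force: [-0.9, 1.7, 6.0]
width: 0.0164
gripper_force: 63.3
```

{"op": "arm_command", "data": {
  "rows": [
    [0,0,0.03,0,0,0,1],
    [0,0,0,0,0,0,1]
  ]
}}

```text
time_s: 11.8
tcp_pos: [0.5732, -0.1589, 0.0903]
eef_rot: [3.137, 0.001, 1.585]
contact_force: [-3.4, 2.8, 13.5]
width: 0.0164
gripper_force: 64.7
```

{"op": "arm_command", "data": {
  "rows": [
    [0,0,0.03,0,0,0,1],
    [0,0,0,0,0,0,1]
  ]
}}

```text
time_s: 12.05
tcp_pos: [0.5733, -0.159, 0.0902]
eef_rot: [3.136, 0.0, 1.585]
contact_force: [-6.1, 5.1, 21.5]
width: 0.0165
gripper_force: 65.9
```

{"op": "arm_command", "data": {
  "rows": [
    [0,0,-0.07,0,0,0,1],
    [0,0,0,0,0,0,0.4],
    [0,0,0,0,0,0,0.2],
    [0,0,-0.09,0,0,0,0.2],
    [0,0,-0.08,0,0,0,0.2]
  ]
}}

```text
time_s: 12.68
tcp_pos: [0.573, -0.1591, 0.0981]
eef_rot: [3.139, 0.003, 1.585]
contact_force: [0.4, 0.5, -1.1]
width: 0.0341
gripper_force: 0.0
```

{"op": "arm_command", "data": {
  "rows": [
    [0,0,0,0,0,0,0.6],
    [0,0,0,0,0,0,1],
    [0,0,0,0,0,0,1]
  ]
}}

```text
time_s: 13.05
tcp_pos: [0.5731, -0.1591, 0.0986]
eef_rot: [3.138, 0.003, 1.585]
contact_force: [-0.8, 1.5, 5.8]
width: 0.0161
gripper_force: 60.6
```

Regripped with about 8 mm overlap, tips above tag height. Sliding toward the blue bay.

{"op": "arm_command", "data": {
  "rows": [
    [-0.1,0,-0.04,0,0,0,1],
    [-0.3,0,0,0,0,0,1],
    [-0.4,0,0,0,0,0,1],
    [-0.4,0,0,0,0,0,1],
    [-0.4,0,0,0,0,0,1]
  ],
  "grip_force": 80
}}

```text
time_s: 13.68
tcp_pos: [0.5729, -0.2411, 0.0992]
eef_rot: [3.141, 0.003, 1.583]
contact_force: [0.9, 1.1, -3.9]
width: 0.0153
gripper_force: 79.1
```

{"op": "arm_command", "data": {
  "rows": [
    [-0.4,0,0,0,0,0,1],
    [-0.4,0,0,0,0,0,1],
    [-0.3,0,0,0,0,0,1],
    [-0.2,0,0,0,0,0,1],
    [0,0,0,0,0,0,1]
  ]
}}

```text
time_s: 14.3
tcp_pos: [0.5746, -0.3047, 0.1003]
eef_rot: [3.139, 0.003, 1.584]
contact_force: [0.4, -1.0, -4.5]
width: 0.015
gripper_force: 79.1
```

Run:
```python
from band import *
plan([]);s,l,st,c=band("top",save="pics/t3.png");P=cam(s)
I=s["img"][140:240,230:390];I=cv2.resize(I,None,fx=2.5,fy=2.5,interpolation=cv2.INTER_CUBIC)
J=env.snapshot("scene")["img"][120:300,180:380];w=env.snapshot("wrist")["img"]
c=np.zeros((600,800,3),np.uint8);c[:250,:400]=I;c[:360,400:]=cv2.resize(J,(400,360));c[260:560,:400]=cv2.resize(w,(400,300));cv2.imwrite("pics/c3.png",c)
re=np.load("fit.npz")["re"]
print(R.from_euler("z",-re[2]).apply(env.sense()["tcp_pos"]-np.r_[re[:2],0]))
```

```text
now [ 0.5746 -0.3047  0.1003] [179.9   0.2  90.7] w 0.015 F [ 0.4 -1.  -4.5] gf 79.09843941684812 t 14.3
[-0.01187477 -0.12404217  0.10000115]
```

{"op": "arm_command", "data": {
  "rows": [
    [-0.2,0,0,0,0,0,1],
    [-0.2,0,0,0,0,0,1],
    [0,0,0,0,0,0,1]
  ]
}}

```text
time_s: 14.82
tcp_pos: [0.5745, -0.3261, 0.1007]
eef_rot: [3.139, 0.005, 1.582]
contact_force: [0.2, -0.1, -4.0]
width: 0.0153
gripper_force: 79.1
```

{"op": "arm_command", "data": {
  "rows": [
    [-0.08,0,0,0,0,0,1],
    [0,0,0,0,0,0,1]
  ]
}}

```text
time_s: 15.08
tcp_pos: [0.5752, -0.3281, 0.1003]
eef_rot: [3.139, 0.003, 1.584]
contact_force: [0.3, 0.4, -4.3]
width: 0.0153
gripper_force: 79.1
```

{"op": "arm_command", "data": {
  "rows": [
    [-0.06,0,0,0,0,0,1],
    [0,0,0,0,0,0,1]
  ]
}}

```text
time_s: 15.32
tcp_pos: [0.5755, -0.3304, 0.1002]
eef_rot: [3.139, 0.002, 1.585]
contact_force: [1.3, 0.5, -4.9]
width: 0.0155
gripper_force: 79.2
```

{"op": "arm_command", "data": {
  "rows": [
    [-0.06,0,0,0,0,0,1],
    [0,0,0,0,0,0,1]
  ]
}}

```text
time_s: 15.58
tcp_pos: [0.5757, -0.3307, 0.1001]
eef_rot: [3.14, -0.004, 1.586]
contact_force: [-1.1, 6.5, -1.0]
width: 0.0147
gripper_force: 79.6
```

{"op": "arm_command", "data": {
  "rows": [
    [-0.06,0,0,0,0,0,1],
    [0,0,0,0,0,0,1]
  ]
}}

```text
time_s: 15.82
tcp_pos: [0.5759, -0.3309, 0.1]
eef_rot: [3.141, -0.01, 1.587]
contact_force: [-0.8, 9.6, 1.1]
width: 0.0154
gripper_force: 79.9
```

Stop met (Fy rose to 9.6 N). Now press gently to the rail, then lower.

{"op": "arm_command", "data": {
  "rows": [
    [0.06,0.04,0,0,0,0,1],
    [0,0,0,0,0,0,1]
  ]
}}

```text
time_s: 16.08
tcp_pos: [0.5769, -0.3307, 0.0996]
eef_rot: [3.141, -0.004, 1.586]
contact_force: [-2.4, 6.5, -2.7]
width: 0.0153
gripper_force: 79.4
```

{"op": "arm_command", "data": {
  "rows": [
    [0,0.04,0,0,0,0,1],
    [0,0,0,0,0,0,1]
  ]
}}

```text
time_s: 16.32
tcp_pos: [0.5776, -0.3308, 0.0995]
eef_rot: [-3.139, -0.005, 1.584]
contact_force: [-3.2, 6.3, -0.9]
width: 0.0157
gripper_force: 79.6
```

{"op": "arm_command", "data": {
  "rows": [
    [0,0.03,0.03,0,0,0,1],
    [0,0,0.02,0,0,0,1],
    [0,0,0,0,0,0,1]
  ]
}}

```text
time_s: 16.7
tcp_pos: [0.5777, -0.3307, 0.0991]
eef_rot: [-3.138, -0.007, 1.584]
contact_force: [-8.6, 9.3, 9.0]
width: 0.0152
gripper_force: 80.9
```

{"op": "arm_command", "data": {
  "rows": [
    [0,0,0.03,0,0,0,1],
    [0,0,0,0,0,0,1]
  ]
}}

```text
time_s: 16.95
tcp_pos: [0.5777, -0.3307, 0.0991]
eef_rot: [-3.139, -0.007, 1.584]
contact_force: [-9.6, 12.2, 15.8]
width: 0.0153
gripper_force: 81.6
```

Seated on the bench, the rail and the stop. Relax, open, and rise.

{"op": "arm_command", "data": {
  "rows": [
    [0.03,-0.02,-0.05,0,0,0,1],
    [0,0,0,0,0,0,0.5],
    [0,0,0,0,0,0,0.3],
    [0,0,-0.2,0,0,0,0.3],
    [0,0,-0.8,0,0,0,0.3]
  ]
}}

```text
time_s: 17.58
tcp_pos: [0.5794, -0.3317, 0.1479]
eef_rot: [-3.141, 0.001, 1.585]
contact_force: [0.9, -1.0, 0.1]
width: 0.0294
gripper_force: 0.0
```

{"op": "arm_command", "data": {
  "rows": [
    [0,0,-0.9,0,0,0,0.3],
    [0,-0.6,-0.5,0,0,0,0.3],
    [0,-0.6,0,0,0,0,0.3],
    [0,0,0,0,0,0,0.3]
  ]
}}

```text
time_s: 18.08
tcp_pos: [0.5176, -0.3349, 0.221]
eef_rot: [3.137, 0.005, 1.58]
contact_force: [0.1, -0.1, 0.5]
width: 0.0299
gripper_force: 0.0
```

Run:
```python
from band import *
plan([]);t=env.snapshot("top");w=env.snapshot("wrist");sc=env.snapshot("scene")
pl=np.load("fit.npz")["re"];W=lambda x,y,z:R.from_euler("z",pl[2]).apply(np.array([x,y,z])/1e3)+[pl[0],pl[1],0]
print("top proj of expected plate top corners",pr(cam(t),[W(-18,-119,90),W(-18,-215,90),W(0,-119,90),W(0,-215,90)]).round(1).tolist())
print("wrist",pr(cam(w),[W(-18,-119,90),W(-18,-215,90),W(0,-119,90),W(0,-215,90),W(-18,-119,0),W(-18,-215,0)]).round().tolist())
c=np.zeros((600,800,3),np.uint8)
c[:250,:400]=cv2.resize(t["img"][140:240,230:390],(400,250),interpolation=2);c[:300,400:]=cv2.resize(sc["img"][100:310,130:410],(400,300));c[300:600,200:600]=cv2.resize(w["img"],(400,300));cv2.imwrite("pics/fin.png",c)
```

```text
now [ 0.5176 -0.3349  0.221 ] [179.7   0.3  90.5] w 0.0299 F [ 0.1 -0.1  0.5] gf 0.0 t 18.075
top proj of expected plate top corners [[316.6, 170.9], [359.2, 170.2], [316.3, 163.0], [358.7, 162.3]]
wrist [[316.0, 147.0], [311.0, 249.0], [337.0, 147.0], [329.0, 249.0], [301.0, 138.0], [298.0, 216.0]]
```

View pics/fin.png

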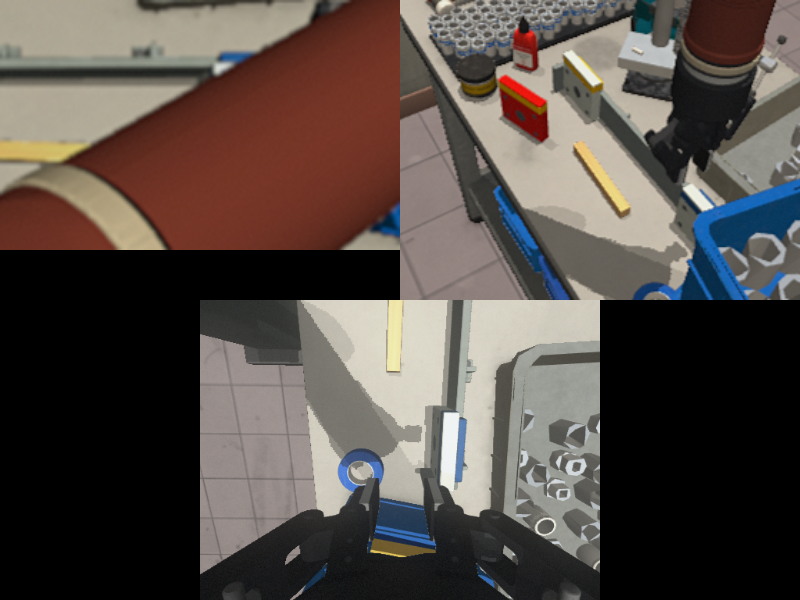

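The wrist view shows the plate upright in the bay (white top edge at mosaic (450,450)) in front of the blue tag, and the yellow plate, tape, tin and bottle undisturbed. One numeric check of plate edges against the tag.

Run:
```python
from band import *
w=env.snapshot("wrist");I=w["img"];P=cam(w);g=cv2.cvtColor(I,cv2.COLOR_BGR2HSV)
wh=cv2.inRange(g,(0,0,205),(180,50,255))[130:260,295:345];bl=cv2.inRange(g,(100,90,40),(125,255,255))[130:260,325:350]
for r in range(0,125,6):
    a=np.where(wh[r])[0];b=np.where(bl[r])[0];print(130+r,(a.min()+295,a.max()+295) if len(a) else None,(b.min()+325,b.max()+325) if len(b) else None)
re=np.load("fit.npz")["re"];W=lambda x,y,z:R.from_euler("z",re[2]).apply(np.array([x,y,z])/1e3)+[re[0],re[1],0]
print("tag top expected (front/back, both ends)",pr(P,[W(0,-127,78),W(0,-207,78),W(10,-127,78),W(10,-207,78)]).round(1).tolist())
K=[W(-27,-167,90),W(-18,-167,90),W(-9,-167,90),W(0,-167,90)];print(pr(P,K).round(1).tolist())
```

```text
130 (np.int64(295), np.int64(344)) None
136 (np.int64(337), np.int64(344)) None
142 (np.int64(337), np.int64(344)) None
148 (np.int64(311), np.int64(344)) None
154 (np.int64(311), np.int64(344)) (np.int64(332), np.int64(338))
160 (np.int64(310), np.int64(344)) (np.int64(331), np.int64(339))
166 (np.int64(310), np.int64(344)) (np.int64(331), np.int64(338))
172 (np.int64(310), np.int64(344)) (np.int64(330), np.int64(338))
178 (np.int64(309), np.int64(344)) (np.int64(330), np.int64(337))
184 (np.int64(309), np.int64(344)) (np.int64(329), np.int64(337))
190 (np.int64(309), np.int64(344)) (np.int64(329), np.int64(336))
196 (np.int64(308), np.int64(344)) (np.int64(328), np.int64(336))
202 (np.int64(308), np.int64(344)) (np.int64(328), np.int64(335))
208 (np.int64(308), np.int64(344)) (np.int64(327), np.int64(335))
214 (np.int64(308), np.int64(344)) (np.int64(327), np.int64(334))
220 (np.int64(307), np.int64(344)) (np.int64(326), np.int64(334))
226 (np.int64(307), np.int64(344)) (np.int64(326), np.int64(333))
232 (np.int64(307), np.int64(344)) (np.int64(326), np.int64(332))
238 (np.int64(314), np.int64(344)) None
244 (np.int64(319), np.int64(344)) None
250 (np.int64(323), np.int64(344)) None
tag top expected (front/back, both ends) [[331.3, 156.2], [325.7, 237.6], [342.3, 156.2], [335.9, 237.6]]
[[301.7, 202.3], [311.6, 202.3], [321.6, 202.3], [331.5, 202.3]]
```

Relative to the tag, the plate is flush (27.5 px from plate front to tag back, 27.4 expected), parallel and at the stop. Handing in.

```bash
python3 -c "
from rig import env
print(env.close_job())"
```

```text
the job is handed in; nothing more can be done
None
```

I handed the job in at about 18 s with no verdict returned: by the last pictures and contact forces, the blue plate stands band up, flat against the rail and at the end stop under the blue tag, with the yellow plate, tin, tape roll and bottle looking undisturbed.

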